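# Make up two breakfast table caddies

## Task

Make up the two wooden table caddies from the stock on the serving board: the large squeeze bottle, the salt shaker and the pepper mill go in the long three-pocket caddy, and the syrup bottle and the jam jar in the short two-pocket caddy, each standing upright on the floor of a pocket of its own that it fits. Set each one down rather than dropping it, keep both caddies flat on the table, and leave the small squeeze bottle, the toothpick glass and the egg cup standing where they are.

Things in the scene. Friction and masses are not known exactly. Their poses are not given: they have to be found in the camera images.
- long_caddy: Long brown wooden table caddy, loose, 0.8 kg: open box 232 (its x) x 100 (its y) x 42 mm high; floor, walls and dividers 8 mm thick, all rising to the 42 mm rim. Three pockets in a row along x, all at y = 0: the middle one (x = 0) 84 x 84 mm; the end ones (x = +79 and -79 mm) 58 mm (x) x 84 mm (y). Origin: centre of its underside.
- short_caddy: Short brown wooden table caddy, loose, 0.75 kg: open box 192 (its x) x 100 (its y) x 42 mm high; floor, walls and divider 8 mm thick, all rising to the 42 mm rim. Two pockets 84 x 84 mm, centred at x = +46 and -46 mm, y = 0. Origin: centre of its underside.
- large_squeeze_bottle: The large white plastic squeeze bottle with a grey pointed nozzle: straight round body 64 mm in diameter up to 98 mm, then shoulder, cap and a thin nozzle to 130 mm. About 0.36 kg. Too wide for a 58 mm pocket. Starts upright on the fixed bamboo board (330 x 340 mm, top 16 mm above the table). Origin: centre of its underside, z up; round, yaw does not matter.
- salt_shaker: The salt shaker: a plain brushed-steel cylinder 42 mm in diameter, straight up to 72 mm, with a domed pierced top at 88 mm. About 0.16 kg. Starts upright on the fixed bamboo board (330 x 340 mm, top 16 mm above the table). Origin: centre of its underside, z up; round, yaw does not matter.
- pepper_mill: The turned dark-wood pepper mill: foot 42 mm in diameter up to 18 mm, a straight barrel 36 mm in diameter from 28 to 72 mm, a neck, a rounded head 39 mm wide around 84 mm and a small steel nut, 102 mm tall in all. About 0.18 kg. Starts upright on the fixed bamboo board (330 x 340 mm, top 16 mm above the table). Origin: centre of its underside, z up; round, yaw does not matter.
- syrup_bottle: The syrup bottle: amber glass with a plain paper band, straight round body 60 mm in diameter up to 90 mm, shoulder with a small ear, neck, and a black screw cap 34 mm wide to 122 mm. About 0.42 kg. Too wide for a 58 mm pocket. Starts upright on the fixed bamboo board (330 x 340 mm, top 16 mm above the table). Origin: centre of its underside, z up; round, yaw does not matter.
- jam_jar: The jam jar: squat glass jar of dark jam with a plain paper band and a flat aluminium lid of the same width, 62 mm in diameter and 80 mm tall, straight-sided. About 0.34 kg. Too wide for a 58 mm pocket. Starts upright on the fixed bamboo board (330 x 340 mm, top 16 mm above the table). Origin: centre of its underside, z up; round, yaw does not matter.
- small_squeeze_bottle: Bystander, to be left: a small slim squeeze bottle like the large one, 40 mm in diameter, 108 mm tall, loose. Starts upright on the fixed bamboo board (330 x 340 mm, top 16 mm above the table). Origin: centre of its underside, z up; round, yaw does not matter.
- toothpick_glass: Bystander, to be left: a small tapered glass full of wooden toothpicks, 46 mm in diameter at the rim, 70 mm tall with the picks, loose. Starts upright on the fixed bamboo board (330 x 340 mm, top 16 mm above the table). Origin: centre of its underside, z up; round, yaw does not matter.
- egg_cup: Bystander, to be left: a white egg cup with a brown egg in it, 49 mm in diameter, 67 mm tall, loose. Starts upright on the fixed bamboo board (330 x 340 mm, top 16 mm above the table). Origin: centre of its underside, z up; round, yaw does not matter.
Things that resemble listed ones, but are neither listed nor needed, are in the scene too. Leave any blue look-alike of the jam_jar alone.

How it is judged (in metres and radians):
At the end, for the whole second after the job is handed in: The three named things stand in the long caddy, the two in the short one, each on its floor (within 5 mm), upright (0.12 rad), released and at rest. Both caddies lie flat on the table. The other three things stand upright within 40 mm of where they began (x of large_squeeze_bottle in the frame of long_caddy between -0.105 and 0.105 m and y of large_squeeze_bottle in the frame of long_caddy between -0.04 and 0.04 m and z of large_squeeze_bottle in the frame of long_caddy between 0.003 and 0.013 m and angle between each of large_squeeze_bottle, salt_shaker, pepper_mill, syrup_bottle, jam_jar's own z axis and vertical below 0.12 rad and linear speed of each of large_squeeze_bottle, salt_shaker, pepper_mill, syrup_bottle, jam_jar, long_caddy, short_caddy, small_squeeze_bottle, toothpick_glass, egg_cup below 0.02 m/s and x of salt_shaker in the frame of long_caddy between -0.105 and 0.105 m and y of salt_shaker in the frame of long_caddy between -0.04 and 0.04 m and z of salt_shaker in the frame of long_caddy between 0.003 and 0.013 m and x of pepper_mill in the frame of long_caddy between -0.105 and 0.105 m and y of pepper_mill in the frame of long_caddy between -0.04 and 0.04 m and z of pepper_mill in the frame of long_caddy between 0.003 and 0.013 m and x of syrup_bottle in the frame of short_caddy between -0.085 and 0.085 m and y of syrup_bottle in the frame of short_caddy between -0.04 and 0.04 m and z of syrup_bottle in the frame of short_caddy between 0.003 and 0.013 m and x of jam_jar in the frame of short_caddy between -0.085 and 0.085 m and y of jam_jar in the frame of short_caddy between -0.04 and 0.04 m and z of jam_jar in the frame of short_caddy between 0.003 and 0.013 m and height (world z) of each of long_caddy, short_caddy below 0.008 m and angle between each of long_caddy, short_caddy's own z axis and vertical below 0.06 rad and angle between each of small_squeeze_bottle, toothpick_glass, egg_cup's own z axis and vertical below 0.15 rad and distance of each of small_squeeze_bottle, toothpick_glass, egg_cup from where it was at the start of the episode below 0.04 m); the robot touches nothing.
It fails at once if one of the three things that stay (small squeeze bottle, toothpick glass, egg cup) is shifted more than 40 mm or tipped over (distance of any of small_squeeze_bottle, toothpick_glass, egg_cup from where it was at the start of the episode above 0.04 m or angle between any of small_squeeze_bottle, toothpick_glass, egg_cup's own z axis and vertical above 0.6 rad).
It fails at once if one of the five things is dropped: it falls free of the fingers from more than about 25 mm (faster than 0.7 m/s) ((linear speed of large_squeeze_bottle above 0.7 m/s and contact force between the fingers and large_squeeze_bottle below 0.05 N) or (linear speed of salt_shaker above 0.7 m/s and contact force between the fingers and salt_shaker below 0.05 N) or (linear speed of pepper_mill above 0.7 m/s and contact force between the fingers and pepper_mill below 0.05 N) or (linear speed of syrup_bottle above 0.7 m/s and contact force between the fingers and syrup_bottle below 0.05 N) or (linear speed of jam_jar above 0.7 m/s and contact force between the fingers and jam_jar below 0.05 N)).
It also fails if it takes over 128 s, if anything falls off the work surface, if the arm or the gripper's body presses on something with over 40 N, if the wrist force passes 120 N, or if a joint passes its speed limit or range.

## Robot

A 6-joint arm with a two-finger parallel gripper is mounted at the origin on the work surface. World frame = base frame: x ahead of the robot, y to its left, z up, the work surface at z = 0. Lengths are in mm, angles in rad, forces in N, time in s.
With the tool pointing down it reaches from about 350 to 975 mm from the base axis. Payload 7.1 kg.
Tool frame: the origin (TCP) lies midway between the tips of the shut fingers; the grasp point (between the pads) lies 19 mm behind it (ctrl.grasp_offset is the distance from the TCP to the grasp point, in mm); z points along the fingers, y is the line along which they close (so a half turn about z gives the same grasp; the last joint's range is limited). The gripper opens to 88 mm and grips with 3 to 60 N. Pads are 20 mm wide; open, the fingers measure 115 mm over their backs; the gripper's body (75 mm by 178 mm) begins 61 mm behind the grasp point.
Start: joints at [-1.243, 0.423, 1.63, -0, 1.089, -0.019], TCP at [212.448, -587.767, 222.675] pointing down, gripper open.
Joint ranges: [-3, 3], [-0.9, 2.11], [0.09, 2.58], [-1.31, 4.45], [0.11, 2.69], [-2.54, 2.54]. Speed limits (rad/s): [2.39, 2.39, 3.01, 3.14, 3.14, 3.14].

## Interface

Orientations are given as a rotation vector (axis times angle).
In Python, from workcell import ctrl gives the robot as it stands. The module is installed in compiled form; this text tells all that it offers.
- The arm moves only by the tool servo_tool, never from a script. Its argument "rows" is a list of rows, each a list of 7 numbers: the turn, a rotation vector about the tool's x, y, z as a fraction of full scale, then the shift along the tool's x, y, z as a fraction of full scale, then the finger opening in mm, from 0 to 87.8. A call has 1 to 10 rows; each row is the pose to reach, as a shift and turn from the pose commanded when the call began, along the tool's axes at that moment; what a row does not reach only later rows make up. Full scale, the value 1, is 20 cm for a shift and 1.5 rad for a turn. A row lasts 1/8 s, in which the tool goes at most 62.5 mm and 10.7 degrees, less where a joint would pass 70% of its speed; a pose out of reach is approached as far as the arm can. A call with a number of a shift or a turn outside -1 to 1 is refused whole. A call with a gripper value outside its range is refused whole. The fingers move at their own pace and stop on an object; the grip force is fixed at half the most. Time passes only in rows, so rows that repeat a pose let the fingers close. It gives the time, the measured TCP pose, the force, the opening and the grip force at its end, in the units of the state.
- ctrl.get_obs(): the state, without advancing time (a new reading comes with each control period).
- ctrl.get_image(name): name is "scene" or "top"; returns (picture, depth): 400x640x3 uint8, red, green, blue; 400x640 float32, mm along the optical axis (not along the pixel's ray), 0 where there is no reading.
- ctrl.camera_info(name): a dict with "intrinsics" (3x3 intrinsics, pixels), "k1" (the pictures are not rectified: a ray, as slopes to the right and down, at radius r is drawn at 1 + k1 r^2 times it, then the intrinsics apply), "R" (3x3) and "t" (3): a world point X has camera coordinates R X + t. Camera axes: x right, y down, z forward; pixel columns grow to the right and rows downward; lengths in mm; the calibration is good to about 2 mm. A picture is of the moment at which its call begins. camera_info takes no time and is no camera call.
- ctrl.close_job(): hands the job in; it is judged then, once.
The state is a dict: "t": time; "qpos": joint angles; "qvel": joint speeds; "joint_torque": joint torques, N m; "ee_pos": TCP position; "orientation": TCP orientation; "ft_force": force on the tool from outside, world axes, zero at the start; "moment": the same for the moment, N m; "width": finger opening in mm; "grasp_force": force on a finger pad.
Only numpy, scipy, OpenCV 4.12 (cv2) and the standard library are available. Lean on these libraries where they do the work, as an engineer would, in place of code of your own. Each camera call takes 0.05 s, during which the arm holds its last target. There are 200 camera calls.

## Working session

There is one attempt and no reset: what is moved stays moved. The work goes in short steps, Python scripts to look and compute and a tool call to move; the robot and the scene stay as the last step left them, time stands still between calls to the robot, and variables do not carry over. Pictures are saved under pics/ and viewed, at most 14 in all, crops included, and the job is handed in when it is done.

Besides the shell and the picture viewer there is one more tool, called by a JSON object that holds its "fn" and its "kwargs". servo_tool: Moves the arm, as the interface text tells. Its arguments: {"type":"object","properties":{"rows":{"type":"array","items":{"type":"array","items":{"type":"number"}}}},"required":["rows"]}

```bash
mkdir -p pics; cat > h.py <<'E'
import numpy as np, cv2
from workcell import ctrl
def world(name, depth):
    c=ctrl.camera_info(name); K=np.array(c["intrinsics"]); R=np.array(c["R"]); t=np.array(c["t"])
    v,u=np.mgrid[0:400,0:640].astype(float)
    xd=(u-K[0,2])/K[0,0]; yd=(v-K[1,2])/K[1,1]
    x,y=xd.copy(),yd.copy()
    for _ in range(10):
        s=1+c["k1"]*(x*x+y*y); x,y=xd/s,yd/s
    P=np.stack([x*depth,y*depth,depth],-1)
    W=(P-t)@R
    W[depth<=0]=np.nan
    return W
E
python3 - <<'E'
from h import *
for n in ("top","scene"):
    im,d=ctrl.get_image(n); np.savez(f"{n}0.npz",im=im,d=d)
    cv2.imwrite(f"pics/{n}0.png",im[:,:,::-1])
    c=ctrl.camera_info(n); R=np.array(c["R"]);print(n,(-R.T@np.array(c["t"])).round(),R[2].round(2))
o=ctrl.get_obs();print(o,ctrl.grasp_offset)
E
```

```text
top [297. -11. 981.] [ 0.21 -0.   -0.98]
scene [1043.  218.  967.] [-0.5  -0.19 -0.84]
{'t': 0.1, 'qpos': array([-1.24298412e+00,  4.23758296e-01,  1.63057969e+00, -2.11311920e-05,
        1.08858582e+00, -1.89964417e-02]), 'qvel': array([-0.00131461, -0.00272558, -0.00179076, -0.00165753,  0.00131687,
        0.00012441]), 'joint_torque': array([ 8.99251445e-04, -5.45612597e+01, -2.74326342e+01,  6.44329609e-02,
        1.88436412e-02, -3.74423632e-05]), 'ee_pos': array([ 212.30221699, -587.32563892,  221.99656035]), 'orientation': array([-3.09318308e+00, -5.41828488e-01,  3.50482995e-04]), 'ft_force': array([-0.01609087, -0.40709225,  0.20465174]), 'moment': array([-0.05541011, -0.00491637, -0.00613847]), 'grasp_force': 0.0, 'width': 87.45022638402912} 18.700000000000003
```

View pics/top0.png

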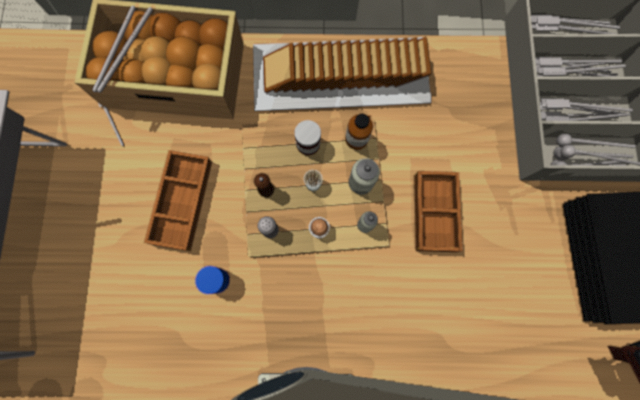

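View pics/scene0.png

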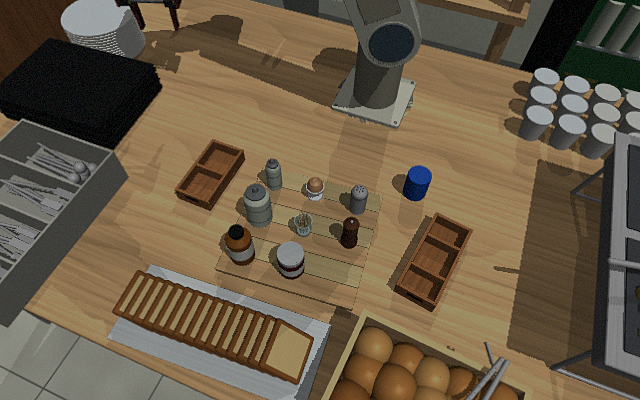

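The top view shows these candidates (pixel positions):
- **Targets:** jam jar (308,137) with a light lid and dark jam, syrup (360,130), large squeeze (366,176), salt (267,227), mill (263,184).
- **Look-alikes:** small squeeze (369,222), which is slimmer, and the blue jar (212,280), left alone.
- **Bystanders:** toothpicks (313,180), egg cup (319,227).
- **Caddies:** long (180,200), short (438,212).

Next I'll measure them all and check one crop.

```bash
python3 - <<'E'
from h import *
from scipy.optimize import least_squares
C={}
W={}
for n in ("top","scene"):
    f=np.load(n+"0.npz"); W[n]=world(n,f["d"]); C[n]=f["im"]
A=np.vstack([W[n].reshape(-1,3) for n in W]); A=A[np.isfinite(A).all(1)]
px=dict(jam=(308,137,31,62,14,.0),syrup=(360,125,30,0,0,0),lsq=(367,170,32,0,0,0),mill=(263,180,18,0,0,0),salt=(267,223,21,0,0,0),tooth=(313,180,22,0,0,0),egg=(319,225,24,0,0,0),ssq=(369,218,20,0,0,0),blue=(212,280,31,0,0,0))
zb=dict(jam=(25,90),syrup=(25,100),lsq=(25,105),mill=(47,85),salt=(25,85),tooth=(55,75),egg=(50,70),ssq=(30,90),blue=(10,75))
for k,v in px.items():
    p=W["top"][v[1]-2:v[1]+3,v[0]-2:v[0]+3].reshape(-1,3); p=np.nanmedian(p,0)
    c=p[:2].copy()
    for it in range(4):
        B=A[(np.hypot(*(A[:,:2]-c).T)<v[2]+9)&(A[:,2]>zb[k][0])&(A[:,2]<zb[k][1])]
        r=least_squares(lambda q:np.maximum(np.hypot(*(B[:,:2]-q).T)-v[2],-6),c,loss="soft_l1",f_scale=2); c=r.x
    print(k,p.round(),c.round(1),len(B),np.median(np.abs(r.fun)).round(2))
    T=A[np.hypot(*(A[:,:2]-c).T)<v[2]+3]; print("   zmax",np.percentile(T[:,2],99).round(), )
# caddies: rim points
for k,(u,v) in dict(long=(180,200),short=(438,212)).items():
    c=np.nanmedian(W["top"][v-3:v+4,u-3:u+4].reshape(-1,3),0)[:2]
    for it in range(3):
        B=A[(np.hypot(*(A[:,:2]-c).T)<135)&(A[:,2]>34)&(A[:,2]<50)]
        if k=="long": B=B[B[:,1]>c[1]-90]
        (cx,cy),(w,h),a=cv2.minAreaRect(B[:,:2].astype(np.float32)); c=np.array([cx,cy])
    print(k,c.round(1),w,h,a,len(B), np.median(B[:,2]))
    print(cv2.boxPoints(((cx,cy),(w,h),a)).round())
print("table z",np.nanmedian(W["top"][300:330,430:460,2]),np.nanmedian(W["scene"][130:150,240:270,2]))
crop=C["top"][110:270,140:480]; cv2.imwrite("pics/crop.png",cv2.resize(crop[:,:,::-1],None,fx=2.3,fy=2.3,interpolation=2))
E
```

```text
jam [640.   2.  97.] [654.3   4.2] 530 0.7
   zmax 100.0
syrup [ 654. -115.  138.] [ 668.6 -118.7] 649 0.84
   zmax 141.0
lsq [ 548. -128.  142.] [ 555.1 -128.6] 661 0.71
   zmax 146.0
mill [531. 102. 113.] [534.3 106.1] 174 0.69
   zmax 117.0
salt [435.  90. 105.] [433.8  92.4] 281 0.58
   zmax 107.0
tooth [551. -10.  44.] [549.7  -9.2] 316 2.21
   zmax 86.0
egg [435. -25.  83.] [434.6 -26.8] 255 2.24
   zmax 84.0
ssq [ 445. -133.  122.] [ 448.8 -137. ] 284 0.87
   zmax 125.0
blue [311. 209.  81.] [313.4 216.6] 499 0.64
   zmax 85.0
long [504.8 315.4] 103.24051666259766 236.32009887695312 80.76614379882812 2662 41.95116135501481
[[380. 283.]
 [613. 245.]
 [630. 347.]
 [396. 385.]]
short [ 484.1 -312.3] 104.08746337890625 196.62339782714844 89.13243865966797 1937 41.79636607843709
[[ 385. -363.]
 [ 582. -366.]
 [ 583. -262.]
 [ 387. -259.]]
table z 1.0890805585086247 -0.21687495326834594
```

View pics/crop.png

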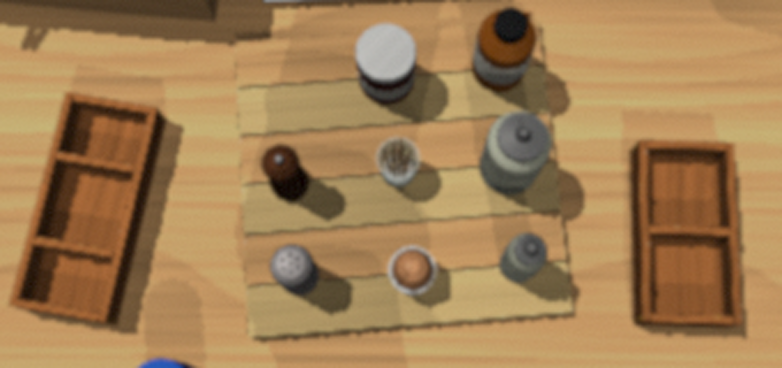

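The crop confirms the choice. The jam jar has an aluminium lid and dark body at crop (386,62), syrup is at (505,48), large squeeze (515,150), mill (286,172) and salt (293,268). The slimmer small squeeze bottle is at (525,255), and the blue jar stays outside. I'll grip everything with the fingers closing along world y and travel at z≈222, taking syrup first.

{"fn": "servo_tool", "kwargs": {"rows": [[0,0,0.231,0.885,-0.69,0,87.8],[0,0,0.231,0.885,-0.69,0,87.8],[0,0,0.231,0.885,-0.69,0,87.8],[0,0,0.231,0.885,-0.69,0,87.8],[0,0,0.231,0.885,-0.69,0,87.8],[0,0,0.231,0.885,-0.69,0,87.8]]}}

```text
t: 0.85
ee_pos: [331.9, -398.3, 222.7]
orientation: [3.141, 0.001, -0.0]
ft_force: [-0.2, -0.1, 0.9]
width: 87.6
grasp_force: 0.0
```

{"fn": "servo_tool", "kwargs": {"rows": [[0,0,0,0.845,-0.7,0,87.8],[0,0,0,0.845,-0.7,0,87.8],[0,0,0,0.845,-0.7,0,87.8],[0,0,0,0.845,-0.7,0,87.8],[0,0,0,0.845,-0.7,0,87.8]]}}

```text
t: 1.48
ee_pos: [502.1, -257.9, 222.4]
orientation: [3.141, 0.003, 0.0]
ft_force: [-0.2, 0.6, 0.1]
width: 87.7
grasp_force: 0.0
```

{"fn": "servo_tool", "kwargs": {"rows": [[0,0,0,0.84,-0.7,0,87.8],[0,0,0,0.84,-0.7,0,87.8],[0,0,0,0.84,-0.7,0,87.8],[0,0,0,0.84,-0.7,0,87.8],[0,0,0,0.84,-0.7,0,87.8],[0,0,0,0.84,-0.7,0,87.8]]}}

```text
t: 2.22
ee_pos: [667.7, -119.8, 222.2]
orientation: [3.141, -0.002, -0.002]
ft_force: [-0.4, -0.1, -0.7]
width: 87.8
grasp_force: 0.0
```

{"fn": "servo_tool", "kwargs": {"rows": [[0,0,0,0,0,0.25,87.8],[0,0,0,0,0,0.5,87.8],[0,0,0,0,0,0.7,87.8],[0,0,0,0,0,0.8,87.8],[0,0,0,0,0,0.8,87.8],[0,0,0,0,0,0.8,50],[0,0,0,0,0,0.8,50],[0,0,0,0,0,0.8,50],[0,0,0,0,0,0.8,50],[0,0,0,0,0,0.8,50]]}}

```text
t: 3.48
ee_pos: [669.9, -118.4, 64.1]
orientation: [3.141, 0.001, 0.004]
ft_force: [0.0, -4.2, 6.5]
width: 60.1
grasp_force: 30.0
```

{"fn": "servo_tool", "kwargs": {"rows": [[0,0,0,0,0,-0.05,50],[0,0,0,0,0,-0.2,50],[0,0,0,0,0,-0.4,50],[0,0,0,0,0,-0.6,50],[0,0,0,0,0,-0.8,50],[0,0,0,0,0,-0.8,50]]}}

```text
t: 4.22
ee_pos: [670.6, -117.7, 225.9]
orientation: [3.141, 0.001, 0.009]
ft_force: [0.8, 0.3, -6.2]
width: 60.0
grasp_force: 30.0
```

{"fn": "servo_tool", "kwargs": {"rows": [[0,0,0,-0.1,0.14,0,50],[0,0,0,-0.24,0.33,0,50],[0,0,0,-0.38,0.53,0,50],[0,0,0,-0.52,0.73,0,50],[0,0,0,-0.64,0.9,0,50],[0,0,0,-0.695,0.975,0,50],[0,0,0,-0.695,0.975,0,50],[0,0,0,-0.695,0.975,0,50]]}}

```text
t: 5.22
ee_pos: [530.3, -311.7, 221.8]
orientation: [-3.14, -0.001, 0.001]
ft_force: [0.1, -0.0, -4.5]
width: 59.6
grasp_force: 30.0
```

```bash
python3 - <<'E'
from h import *
im,d=ctrl.get_image("scene"); cv2.imwrite("pics/s1.png",im[:,:,::-1])
W=world("scene",d);A=W[np.isfinite(W).all(2)]
B=A[(np.hypot(A[:,0]-530,A[:,1]+313)<60)&(A[:,2]>100)]
for z in range(150,300,8):
    b=B[(B[:,2]>z)&(B[:,2]<=z+8)]
    if len(b):print(z,len(b),b.min(0).round()[:2],b.max(0).round()[:2])
print(ctrl.get_obs()["ee_pos"])
E
```

```text
166 2 [ 545. -311.] [ 559. -290.]
174 49 [ 509. -327.] [ 561. -282.]
182 61 [ 510. -323.] [ 562. -281.]
190 61 [ 518. -335.] [ 562. -282.]
198 57 [ 515. -325.] [ 561. -281.]
206 54 [ 523. -328.] [ 561. -281.]
214 53 [ 539. -351.] [ 562. -283.]
222 70 [ 522. -351.] [ 562. -272.]
230 82 [ 521. -350.] [ 561. -272.]
238 87 [ 519. -351.] [ 562. -272.]
246 75 [ 527. -350.] [ 562. -272.]
254 79 [ 529. -351.] [ 561. -271.]
262 170 [ 527. -354.] [ 560. -270.]
270 104 [ 520. -354.] [ 556. -269.]
278 54 [ 521. -356.] [ 551. -267.]
286 46 [ 523. -355.] [ 548. -267.]
294 49 [ 524. -346.] [ 549. -305.]
[ 530.49490924 -311.64453256  222.08046544]
```

View pics/s1.png

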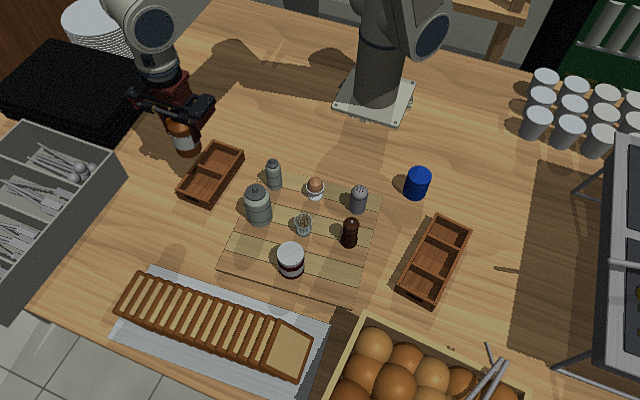

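The syrup bottle hangs upright at (187,135) over the far pocket of the short caddy. Lowering it now.

{"fn": "servo_tool", "kwargs": {"rows": [[0,0,0,0,0,0.15,50],[0,0,0,0,0,0.35,50],[0,0,0,0,0,0.55,50],[0,0,0,0,0,0.7,50],[0,0,0,0,0,0.78,50],[0,0,0,0,0,0.82,50],[0,0,0,0,0,0.835,50],[0,0,0,0,0,0.835,50]]}}

```text
t: 6.28
ee_pos: [530.7, -313.1, 56.6]
orientation: [3.141, 0.001, 0.002]
ft_force: [-0.1, -0.4, -5.2]
width: 59.7
grasp_force: 30.0
```

{"fn": "servo_tool", "kwargs": {"rows": [[0,0,0,0,0,0.007,50],[0,0,0,0,0,0.007,50],[0,0,0,0,0,0.007,87.8],[0,0,0,0,0,0.007,87.8],[0,0,0,0,0,0.007,87.8],[0,0,0,0,0,0.007,87.8]]}}

```text
t: 7.02
ee_pos: [530.0, -312.8, 54.2]
orientation: [3.142, 0.0, 0.0]
ft_force: [0.5, -0.1, -0.0]
width: 87.6
grasp_force: 0.0
```

{"fn": "servo_tool", "kwargs": {"rows": [[0,0,0,0,0,-0.1,87.8],[0,0,0,0,0,-0.3,87.8],[0,0,0,0,0,-0.55,87.8],[0,0,0,0,0,-0.842,87.8],[0,0,0,0,0,-0.842,87.8],[0,0,0,0,0,-0.842,87.8]]}}

```text
t: 7.78
ee_pos: [529.8, -312.6, 223.4]
orientation: [3.141, 0.0, 0.001]
ft_force: [-0.1, 0.4, -0.6]
width: 87.6
grasp_force: 0.0
```

{"fn": "servo_tool", "kwargs": {"rows": [[0,0,0,0.31,-0.79,0,87.8],[0,0,0,0.31,-0.79,0,87.8],[0,0,0,0.31,-0.79,0,87.8],[0,0,0,0.31,-0.79,0,87.8]]}}

```text
t: 8.28
ee_pos: [591.7, -151.8, 220.9]
orientation: [-3.14, -0.007, 0.005]
ft_force: [-0.9, 0.1, -0.2]
width: 87.8
grasp_force: 0.0
```

{"fn": "servo_tool", "kwargs": {"rows": [[0,0,0,0.31,-0.79,0,87.8],[0,0,0,0.31,-0.79,0,87.8],[0,0,0,0.31,-0.79,0,87.8],[0,0,0,0.31,-0.79,0,87.8],[0,0,0,0.31,-0.79,0,87.8],[0,0,0,0.31,-0.79,0,87.8]]}}

```text
t: 9.02
ee_pos: [653.2, 1.4, 222.3]
orientation: [3.141, -0.003, -0.002]
ft_force: [-0.4, -0.1, -0.0]
width: 88.0
grasp_force: 0.0
```

{"fn": "servo_tool", "kwargs": {"rows": [[0,0,0,0,0,0.25,87.8],[0,0,0,0,0,0.5,87.8],[0,0,0,0,0,0.72,87.8],[0,0,0,0,0,0.83,87.8],[0,0,0,0,0,0.83,87.8],[0,0,0,0,0,0.83,50],[0,0,0,0,0,0.83,50],[0,0,0,0,0,0.83,50],[0,0,0,0,0,0.83,50],[0,0,0,0,0,0.83,50]]}}

```text
t: 10.28
ee_pos: [654.8, 3.4, 58.1]
orientation: [-3.141, -0.001, -0.003]
ft_force: [-2.0, 0.8, 7.4]
width: 61.6
grasp_force: 30.0
```

{"fn": "servo_tool", "kwargs": {"rows": [[0,0,0,0,0,-0.05,50],[0,0,0,0,0,-0.2,50],[0,0,0,0,0,-0.4,50],[0,0,0,0,0,-0.6,50],[0,0,0,0,0,-0.83,50],[0,0,0,0,0,-0.83,50]]}}

```text
t: 11.02
ee_pos: [656.1, 3.3, 227.0]
orientation: [3.141, 0.001, 0.012]
ft_force: [-0.3, 0.1, -2.6]
width: 61.9
grasp_force: 30.0
```

{"fn": "servo_tool", "kwargs": {"rows": [[0,0,0,-0.1,0.14,0,50],[0,0,0,-0.24,0.35,0,50],[0,0,0,-0.39,0.57,0,50],[0,0,0,-0.54,0.787,0,50]]}}

```text
t: 11.52
ee_pos: [543.6, -154.9, 220.7]
orientation: [-3.141, -0.001, 0.005]
ft_force: [0.7, -0.1, -3.0]
width: 61.7
grasp_force: 30.0
```

{"fn": "servo_tool", "kwargs": {"rows": [[0,0,0,-0.14,0.2,0,50],[0,0,0,-0.28,0.4,0,50],[0,0,0,-0.41,0.6,0,50],[0,0,0,-0.5,0.73,0,50],[0,0,0,-0.54,0.787,0,50],[0,0,0,-0.54,0.787,0,50],[0,0,0,-0.54,0.787,0,50]]}}

```text
t: 12.4
ee_pos: [438.3, -310.7, 222.2]
orientation: [-3.141, -0.002, 0.001]
ft_force: [-0.2, 0.5, -2.8]
width: 61.6
grasp_force: 30.0
```

{"fn": "servo_tool", "kwargs": {"rows": [[0,0,0,0,0,0.15,50],[0,0,0,0,0,0.35,50],[0,0,0,0,0,0.55,50],[0,0,0,0,0,0.7,50],[0,0,0,0,0,0.8,50],[0,0,0,0,0,0.85,50],[0,0,0,0,0,0.863,50],[0,0,0,0,0,0.863,50]]}}

```text
t: 13.4
ee_pos: [438.7, -311.6, 50.8]
orientation: [3.141, 0.001, 0.002]
ft_force: [0.2, -1.1, -2.9]
width: 61.9
grasp_force: 30.0
```

{"fn": "servo_tool", "kwargs": {"rows": [[0,0,0,0,0,0.007,50],[0,0,0,0,0,0.007,50],[0,0,0,0,0,0.007,87.8],[0,0,0,0,0,0.007,87.8],[0,0,0,0,0,0.007,87.8],[0,0,0,0,0,0.007,87.8]]}}

```text
t: 14.15
ee_pos: [438.0, -311.7, 48.6]
orientation: [3.142, 0.0, 0.0]
ft_force: [-0.6, 0.7, -0.5]
width: 88.0
grasp_force: 0.0
```

{"fn": "servo_tool", "kwargs": {"rows": [[0,0,0,0,0,-0.1,87.8],[0,0,0,0,0,-0.3,87.8],[0,0,0,0,0,-0.6,87.8],[0,0,0,0,0,-0.87,87.8],[0,0,0,0,0,-0.87,87.8],[0,0,0,0,0,-0.87,87.8]]}}

```text
t: 14.9
ee_pos: [437.5, -311.3, 222.1]
orientation: [-3.141, -0.0, 0.001]
ft_force: [-0.2, 0.3, -0.7]
width: 88.1
grasp_force: 0.0
```

```bash
python3 - <<'E'
from h import *
im,d=ctrl.get_image("scene"); cv2.imwrite("pics/s2.png",im[:,:,::-1])
E
```

```text
(no output)
```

View pics/s2.png

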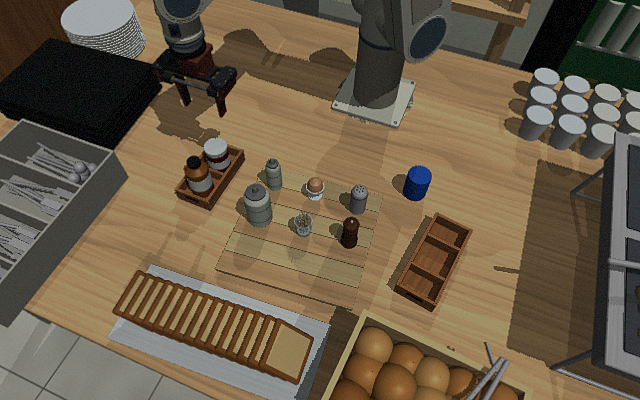

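Syrup (198,177) and jam (216,153) stand upright in the short caddy, which lies flat. The large squeeze bottle is next.

{"fn": "servo_tool", "kwargs": {"rows": [[0,0,0,0.585,-0.916,0,87.8],[0,0,0,0.585,-0.916,0,87.8],[0,0,0,0.585,-0.916,0,87.8],[0,0,0,0.585,-0.916,0,87.8],[0,0,0,0.585,-0.916,0,87.8],[0,0,0,0.585,-0.916,0,87.8]]}}

```text
t: 15.7
ee_pos: [553.8, -128.6, 221.2]
orientation: [-3.141, -0.001, 0.005]
ft_force: [0.6, 0.4, -0.4]
width: 87.9
grasp_force: 0.0
```

{"fn": "servo_tool", "kwargs": {"rows": [[0,0,0,0,0,0.22,87.8],[0,0,0,0,0,0.44,87.8],[0,0,0,0,0,0.65,87.8],[0,0,0,0,0,0.755,87.8],[0,0,0,0,0,0.755,87.8],[0,0,0,0,0,0.755,50],[0,0,0,0,0,0.755,50],[0,0,0,0,0,0.755,50],[0,0,0,0,0,0.755,50],[0,0,0,0,0,0.755,50]]}}

```text
t: 16.95
ee_pos: [555.6, -128.7, 72.7]
orientation: [3.141, 0.001, 0.002]
ft_force: [-1.4, -1.8, 5.9]
width: 63.3
grasp_force: 30.0
```

{"fn": "servo_tool", "kwargs": {"rows": [[0,0,0,0,0,-0.05,50],[0,0,0,0,0,-0.2,50],[0,0,0,0,0,-0.4,50],[0,0,0,0,0,-0.6,50],[0,0,0,0,0,-0.755,50],[0,0,0,0,0,-0.755,50]]}}

```text
t: 17.7
ee_pos: [556.2, -128.5, 225.1]
orientation: [3.141, 0.001, 0.008]
ft_force: [0.4, 0.3, -3.5]
width: 63.9
grasp_force: 30.0
```

{"fn": "servo_tool", "kwargs": {"rows": [[0,0,0,-0.015,-0.14,0,50],[0,0,0,-0.035,-0.33,0,50],[0,0,0,-0.06,-0.53,0,50],[0,0,0,-0.083,-0.74,0,50]]}}

```text
t: 18.2
ee_pos: [536.7, 20.8, 220.7]
orientation: [-3.142, 0.0, 0.005]
ft_force: [0.3, 0.3, -2.1]
width: 63.3
grasp_force: 30.0
```

{"fn": "servo_tool", "kwargs": {"rows": [[0,0,0,-0.025,-0.2,0,50],[0,0,0,-0.045,-0.38,0,50],[0,0,0,-0.065,-0.56,0,50],[0,0,0,-0.083,-0.74,0,50]]}}

```text
t: 18.7
ee_pos: [520.1, 168.6, 220.7]
orientation: [3.141, 0.001, -0.005]
ft_force: [0.1, -0.2, -3.6]
width: 63.4
grasp_force: 30.0
```

{"fn": "servo_tool", "kwargs": {"rows": [[0,0,0,-0.025,-0.2,0,50],[0,0,0,-0.045,-0.4,0,50],[0,0,0,-0.065,-0.57,0,50],[0,0,0,-0.08,-0.69,0,50],[0,0,0,-0.083,-0.74,0,50],[0,0,0,-0.083,-0.74,0,50],[0,0,0,-0.083,-0.74,0,50]]}}

```text
t: 19.58
ee_pos: [504.9, 314.6, 222.1]
orientation: [3.141, -0.001, -0.001]
ft_force: [-0.3, -0.1, -3.3]
width: 63.5
grasp_force: 30.0
```

{"fn": "servo_tool", "kwargs": {"rows": [[0,0,0,0,0,0.15,50],[0,0,0,0,0,0.35,50],[0,0,0,0,0,0.52,50],[0,0,0,0,0,0.66,50],[0,0,0,0,0,0.74,50],[0,0,0,0,0,0.775,50],[0,0,0,0,0,0.788,50],[0,0,0,0,0,0.788,50]]}}

```text
t: 20.58
ee_pos: [505.5, 315.9, 65.8]
orientation: [-3.141, -0.0, -0.002]
ft_force: [-0.6, 0.2, -2.3]
width: 64.0
grasp_force: 30.0
```

{"fn": "servo_tool", "kwargs": {"rows": [[0,0,0,0,0,0.007,50],[0,0,0,0,0,0.007,50],[0,0,0,0,0,0.007,87.8],[0,0,0,0,0,0.007,87.8],[0,0,0,0,0,0.007,87.8],[0,0,0,0,0,0.007,87.8]]}}

```text
t: 21.32
ee_pos: [505.0, 315.6, 63.6]
orientation: [3.142, 0.001, -0.0]
ft_force: [0.9, -0.1, 1.0]
width: 87.6
grasp_force: 0.0
```

{"fn": "servo_tool", "kwargs": {"rows": [[0,0,0,0,0,-0.1,87.8],[0,0,0,0,0,-0.3,87.8],[0,0,0,0,0,-0.55,87.8],[0,0,0,0,0,-0.795,87.8],[0,0,0,0,0,-0.795,87.8]]}}

```text
t: 21.95
ee_pos: [507.4, 317.1, 228.5]
orientation: [-3.137, -0.0, -0.013]
ft_force: [0.4, -0.3, -0.4]
width: 87.8
grasp_force: 0.0
```

{"fn": "servo_tool", "kwargs": {"rows": [[0,0,0,0.073,0.524,0,87.8],[0,0,0,0.073,0.524,0,87.8],[0,0,0,0.073,0.524,0,87.8]]}}

```text
t: 22.32
ee_pos: [519.3, 208.4, 222.6]
orientation: [3.141, -0.005, -0.002]
ft_force: [0.2, -0.5, 0.5]
width: 87.7
grasp_force: 0.0
```

{"fn": "servo_tool", "kwargs": {"rows": [[0,0,0,0.073,0.524,0,87.8],[0,0,0,0.073,0.524,0,87.8],[0,0,0,0.073,0.524,0,87.8],[0,0,0,0.073,0.524,0,87.8],[0,0,0,0.073,0.524,0,87.8]]}}

```text
t: 22.95
ee_pos: [534.1, 107.4, 222.6]
orientation: [-3.141, -0.003, 0.0]
ft_force: [-0.2, 0.1, -0.6]
width: 87.9
grasp_force: 0.0
```

{"fn": "servo_tool", "kwargs": {"rows": [[0,0,0,0,0,0.25,87.8],[0,0,0,0,0,0.5,87.8],[0,0,0,0,0,0.72,87.8],[0,0,0,0,0,0.845,87.8],[0,0,0,0,0,0.845,87.8],[0,0,0,0,0,0.845,25],[0,0,0,0,0,0.845,25],[0,0,0,0,0,0.845,25],[0,0,0,0,0,0.845,25],[0,0,0,0,0,0.845,25]]}}

```text
t: 24.2
ee_pos: [534.4, 106.0, 53.9]
orientation: [-3.142, -0.0, -0.001]
ft_force: [0.8, -0.9, -1.1]
width: 41.2
grasp_force: 0.0
```

{"fn": "servo_tool", "kwargs": {"rows": [[0,0,0,0,0,0,25],[0,0,0,0,0,-0.05,25],[0,0,0,0,0,-0.2,25],[0,0,0,0,0,-0.4,25],[0,0,0,0,0,-0.65,25],[0,0,0,0,0,-0.845,25],[0,0,0,0,0,-0.845,25]]}}

```text
t: 25.08
ee_pos: [536.1, 106.4, 226.1]
orientation: [-3.14, -0.0, -0.01]
ft_force: [-0.2, 0.5, -2.7]
width: 37.1
grasp_force: 30.0
```

{"fn": "servo_tool", "kwargs": {"rows": [[0,0,0,0.035,-0.14,0,25],[0,0,0,0.085,-0.34,0,25],[0,0,0,0.135,-0.55,0,25],[0,0,0,0.185,-0.75,0,25],[0,0,0,0.22,-0.9,0,25],[0,0,0,0.243,-0.986,0,25],[0,0,0,0.243,-0.986,0,25],[0,0,0,0.243,-0.986,0,25]]}}

```text
t: 26.08
ee_pos: [582.3, 302.1, 222.1]
orientation: [3.141, -0.0, -0.002]
ft_force: [0.1, -0.1, -2.8]
width: 36.8
grasp_force: 30.0
```

```bash
python3 - <<'E'
from h import *
im,d=ctrl.get_image("scene"); cv2.imwrite("pics/s3.png",im[:,:,::-1])
W=world("scene",d);A=W[np.isfinite(W).all(2)]
B=A[(A[:,2]>34)&(A[:,2]<48)&(abs(A[:,0]-505)<150)&(abs(A[:,1]-315)<90)]
print(cv2.minAreaRect(B[:,:2].astype(np.float32)))
B=A[(np.hypot(A[:,0]-583,A[:,1]-303)<35)&(A[:,2]>130)&(A[:,2]<220)]
print(B[:,2].min(),B.min(0),B.max(0))
E
```

```text
((508.9559020996094, 315.0738220214844), (100.39311218261719, 226.5063018798828), 80.64219665527344)
183.7187954311617 [583.09993978 281.5300155  183.71879543] [604.53510838 321.7263067  219.60595431]
```

View pics/s3.png

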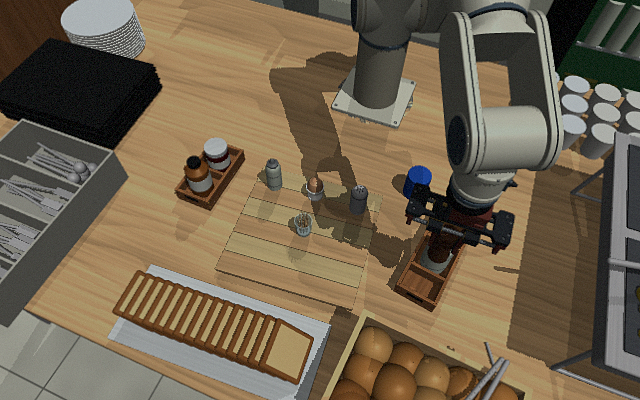

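The mill hangs upright (440,240) over the far end pocket, the large bottle stands in the middle, and the caddy hasn't moved.

{"fn": "servo_tool", "kwargs": {"rows": [[0,0,0,0,0,0.15,25],[0,0,0,0,0,0.35,25],[0,0,0,0,0,0.55,25],[0,0,0,0,0,0.72,25],[0,0,0,0,0,0.82,25],[0,0,0,0,0,0.865,25],[0,0,0,0,0,0.878,25],[0,0,0,0,0,0.878,25]]}}

```text
t: 27.12
ee_pos: [583.5, 303.6, 48.1]
orientation: [-3.141, -0.0, -0.002]
ft_force: [0.8, -0.2, -1.9]
width: 37.4
grasp_force: 30.0
```

{"fn": "servo_tool", "kwargs": {"rows": [[0,0,0,0,0,0.007,25],[0,0,0,0,0,0.007,25],[0,0,0,0,0,0.007,70],[0,0,0,0,0,0.007,70],[0,0,0,0,0,0.007,70],[0,0,0,0,0,0.007,70]]}}

```text
t: 27.88
ee_pos: [582.8, 303.3, 45.7]
orientation: [-3.142, -0.0, -0.0]
ft_force: [-0.1, -1.2, -0.6]
width: 69.1
grasp_force: 0.0
```

{"fn": "servo_tool", "kwargs": {"rows": [[0,0,0,0,0,-0.1,70],[0,0,0,0,0,-0.3,70],[0,0,0,0,0,-0.6,70],[0,0,0,0,0,-0.885,70],[0,0,0,0,0,-0.885,70],[0,0,0,0,0,-0.885,70]]}}

```text
t: 28.62
ee_pos: [582.6, 303.1, 223.5]
orientation: [-3.141, -0.0, -0.001]
ft_force: [-1.1, -1.0, -0.3]
width: 70.0
grasp_force: 0.0
```

{"fn": "servo_tool", "kwargs": {"rows": [[0,0,0,-0.373,0.526,0,87.8],[0,0,0,-0.373,0.526,0,87.8],[0,0,0,-0.373,0.526,0,87.8]]}}

```text
t: 29.0
ee_pos: [504.1, 194.9, 220.6]
orientation: [3.139, -0.003, -0.01]
ft_force: [-0.1, 0.1, 0.3]
width: 87.3
grasp_force: 0.0
```

{"fn": "servo_tool", "kwargs": {"rows": [[0,0,0,-0.373,0.526,0,87.8],[0,0,0,-0.373,0.526,0,87.8],[0,0,0,-0.373,0.526,0,87.8],[0,0,0,-0.373,0.526,0,87.8],[0,0,0,-0.373,0.526,0,87.8]]}}

```text
t: 29.62
ee_pos: [434.8, 93.7, 222.6]
orientation: [-3.141, -0.002, -0.001]
ft_force: [0.4, 0.7, -0.3]
width: 87.5
grasp_force: 0.0
```

{"fn": "servo_tool", "kwargs": {"rows": [[0,0,0,0,0,0.25,87.8],[0,0,0,0,0,0.5,87.8],[0,0,0,0,0,0.72,87.8],[0,0,0,0,0,0.833,87.8],[0,0,0,0,0,0.833,30],[0,0,0,0,0,0.833,30],[0,0,0,0,0,0.833,30],[0,0,0,0,0,0.833,30],[0,0,0,0,0,0.833,30],[0,0,0,0,0,0.833,30]]}}

```text
t: 30.88
ee_pos: [434.1, 92.8, 56.6]
orientation: [-3.141, -0.0, -0.002]
ft_force: [-1.6, -0.3, 7.0]
width: 41.4
grasp_force: 30.0
```

{"fn": "servo_tool", "kwargs": {"rows": [[0,0,0,0,0,0,30],[0,0,0,0,0,-0.05,30],[0,0,0,0,0,-0.2,30],[0,0,0,0,0,-0.4,30],[0,0,0,0,0,-0.65,30],[0,0,0,0,0,-0.833,30],[0,0,0,0,0,-0.833,30]]}}

```text
t: 31.75
ee_pos: [435.2, 93.1, 225.5]
orientation: [-3.14, -0.0, -0.009]
ft_force: [-0.3, -0.1, -1.1]
width: 41.7
grasp_force: 30.0
```

{"fn": "servo_tool", "kwargs": {"rows": [[0,0,0,-0.004,-0.14,0,30],[0,0,0,-0.01,-0.35,0,30],[0,0,0,-0.017,-0.588,0,30]]}}

```text
t: 32.12
ee_pos: [429.1, 210.8, 221.2]
orientation: [3.14, -0.001, -0.004]
ft_force: [0.1, 0.1, -1.1]
width: 41.6
grasp_force: 30.0
```

{"fn": "servo_tool", "kwargs": {"rows": [[0,0,0,-0.006,-0.2,0,30],[0,0,0,-0.01,-0.4,0,30],[0,0,0,-0.015,-0.53,0,30],[0,0,0,-0.017,-0.588,0,30],[0,0,0,-0.017,-0.588,0,30],[0,0,0,-0.017,-0.588,0,30]]}}

```text
t: 32.88
ee_pos: [426.5, 326.9, 222.2]
orientation: [3.141, -0.0, -0.001]
ft_force: [-0.4, -0.6, -1.7]
width: 41.3
grasp_force: 30.0
```

{"fn": "servo_tool", "kwargs": {"rows": [[0,0,0,0,0,0.15,30],[0,0,0,0,0,0.35,30],[0,0,0,0,0,0.55,30],[0,0,0,0,0,0.71,30],[0,0,0,0,0,0.81,30],[0,0,0,0,0,0.853,30],[0,0,0,0,0,0.866,30],[0,0,0,0,0,0.866,30]]}}

```text
t: 33.88
ee_pos: [427.3, 328.1, 50.1]
orientation: [-3.141, 0.0, -0.001]
ft_force: [0.0, -0.5, -1.8]
width: 41.3
grasp_force: 30.0
```

{"fn": "servo_tool", "kwargs": {"rows": [[0,0,0,0,0,0.007,30],[0,0,0,0,0,0.007,30],[0,0,0,0,0,0.007,75],[0,0,0,0,0,0.007,75],[0,0,0,0,0,0.007,75],[0,0,0,0,0,0.007,75]]}}

```text
t: 34.62
ee_pos: [426.8, 328.0, 48.1]
orientation: [3.142, 0.0, -0.0]
ft_force: [-0.2, -0.4, 0.9]
width: 74.3
grasp_force: 0.0
```

{"fn": "servo_tool", "kwargs": {"rows": [[0,0,0,0,0,-0.1,75],[0,0,0,0,0,-0.3,75],[0,0,0,0,0,-0.6,75],[0,0,0,0,0,-0.873,75],[0,0,0,0,0,-0.873,75],[0,0,0,0,0,-0.873,75]]}}

```text
t: 35.38
ee_pos: [426.3, 327.7, 222.2]
orientation: [3.141, 0.0, -0.001]
ft_force: [-0.3, -0.5, -0.3]
width: 74.6
grasp_force: 0.0
```

{"fn": "servo_tool", "kwargs": {"rows": [[0,0,0,0,0.9,0,75],[0,0,0,0,0.9,0,75],[0,0,0,0,0.9,0,75],[0,0,0,0,0.9,0,75],[0,0,0,0,0.9,0,75],[0,0,0,0,0.9,0,75]]}}

```text
t: 36.12
ee_pos: [426.6, 148.9, 222.0]
orientation: [3.141, 0.003, -0.002]
ft_force: [0.2, 0.6, -0.1]
width: 74.9
grasp_force: 0.0
```

```bash
python3 - <<'E'
from h import *
im,d=ctrl.get_image("scene"); cv2.imwrite("pics/s4.png",im[:,:,::-1])
cv2.imwrite("pics/s4c.png",cv2.resize(im[120:320,160:490,::-1],None,fx=2.4,fy=2.4,interpolation=2))
W=world("scene",d);A=W[np.isfinite(W).all(2)]
for k,c,r in [("syrup",(530,-313),30),("jam",(438,-311.5),31),("lsq",(505,315),32),("mill",(583,303),20),("salt",(427,328),21),("tooth",(550,-9),22),("egg",(435,-27),24),("ssq",(449,-137),20)]:
    T=A[np.hypot(A[:,0]-c[0],A[:,1]-c[1])<r+3]; T=T[T[:,2]<160]; print(k,np.percentile(T[:,2],99).round(1))
for x,y in ((505,315),(484,-312)):
    B=A[(A[:,2]>34)&(A[:,2]<48)&(abs(A[:,0]-x)<140)&(abs(A[:,1]-y)<75)]
    print(cv2.minAreaRect(B[:,:2].astype(np.float32)),np.median(B[:,2]))
E
```

```text
syrup 131.4
jam 91.2
lsq 136.3
mill 108.6
salt 98.8
tooth 85.3
egg 83.4
ssq 122.9
((505.3219299316406, 315.47991943359375), (100.4228286743164, 234.29513549804688), 80.5601806640625) 41.34590719974383
((484.2657165527344, -312.16497802734375), (103.76216125488281, 196.35830688476562), 88.46636962890625) 40.76772679579783
```

View pics/s4c.png

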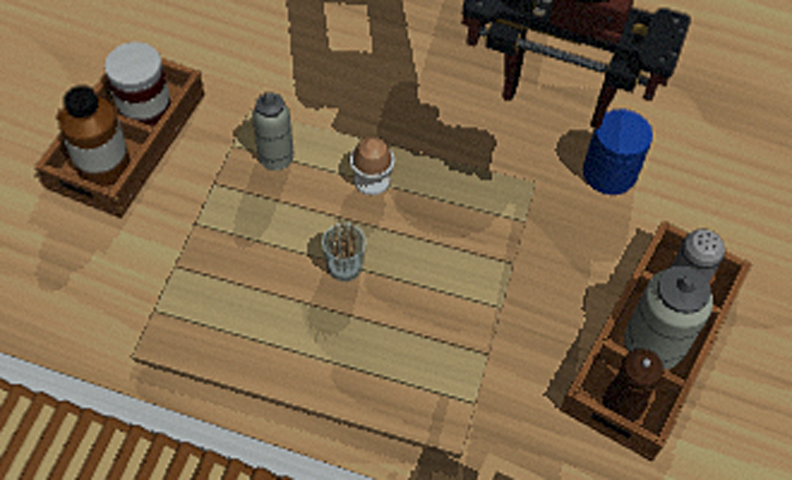

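All five stand upright in their pockets (crop: syrup 92,135; jam 137,82; salt 703,250; large bottle 670,315; mill 635,383). Their top heights match standing on the caddy floors, and the bystanders haven't moved.

```bash
python3 -c "
from workcell import ctrl; print(ctrl.close_job())"
```

```text
the job is handed in; nothing more can be done
None
```

The job is handed in: all five items stand upright in their caddy pockets, both caddies lie flat, and the bystanders and blue jar are where they began, but the hand-in returned no verdict.

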